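# Set out the breathing-test kit for the next subject

### The job

Set out the kit for the next breathing test on the green mat: stand the flow head in the middle of the round dock with the filter standing centred on top of it, and lay the nose clip flat in the middle of the steel dish. Stand the long cardboard mouthpiece tube upright on the mat midway between the dock and the dish, in line with their centres, and stand the steel cup upright straight behind the tube (on the side away from the robot, square to the mat), about 9 cm from it centre to centre. Leave the short tube and the brass weight where they are, and let go of everything.

Things in the scene. Friction and masses are not known exactly. Their poses are not given: they have to be found in the camera images.
- mat: Green mat fixed on the bench, 240 (x) by 310 (y) by 4 mm thick, yaw within 0.2 rad, left or right of the robot. Origin: centre of its underside (bench level); x away from the robot, y to its left. Dock and dish stand on it at x = -40 mm, y = +100 and -100 mm (either way round), so midway is x = -40, y = 0. A fixed white bottle (38 mm wide, 85 tall) and the brass weight stand in its far corners.
- dock: Low round solid grey plastic dock, 80 mm diameter, 14 mm high, flat dark top; fixed on the mat. Origin: centre of its underside, 4 mm above the bench.
- dish: Shallow round steel dish, fixed on the mat; 100 mm outer diameter at the rim, 92 mm at the foot, 10 mm high, wall 3 mm, floor 3 mm thick. Origin: centre of its underside, 4 mm above the bench.
- flow_head: Cream plastic cylinder with two grey bands and a dark round grille on its flat top; 48 mm diameter, 42 mm tall, about 150 g. Starts upright on the pale grey metal sheet (4 mm thick, flat), in a loose 2 by 3 group with the other kit, in any order. Origin: centre of its underside, z up.
- filter: White plastic breathing filter, round and stepped, 62 mm tall, about 60 g: foot 40 mm diameter (0 to 12 mm), disc 64 mm diameter (18 to 26 mm), then a plain top spigot 30 mm diameter from 32 to 62 mm, by which it can be held. Starts upright on the pale grey metal sheet (4 mm thick, flat), in a loose 2 by 3 group with the other kit, in any order. Origin: centre of its underside, z up.
- tube: Long mouthpiece: plain brown cardboard tube, 30 mm outer and 24 mm inner diameter, 68 mm tall, about 20 g. Starts upright on the pale grey metal sheet (4 mm thick, flat), in a loose 2 by 3 group with the other kit, in any order. Origin: centre of its underside, z up.
- cup: Plain open steel cup without handle, 52 mm diameter at the rim and slightly narrower at the foot, 58 mm tall, wall 3 mm, about 120 g. Starts upright on the pale grey metal sheet (4 mm thick, flat), in a loose 2 by 3 group with the other kit, in any order. Origin: centre of its underside, z up.
- nose_clip: Black rigid nose clip lying flat on the pale grey metal sheet among the kit, 60 mm long (its x), 18 mm wide (its y), 12 mm thick, about 20 g; any yaw. It acts as a solid bar. Origin: centre of its underside, z up.
- short_tube: Short cardboard tube of the same width as the long one (30 mm) but only 34 mm tall, standing among the kit on the metal sheet. To be left alone. Origin: centre of its underside.
- weight: Brass weight with a knob, 38 mm diameter, 50 mm tall, 250 g, standing loose in one far corner of the mat. To be left alone. Origin: centre of its underside.
There are look-alikes about, which are no part of the job. Leave any blue look-alike of the cup alone.

How it is judged:
At the end, for the whole second after the job is handed in: Upright: flow head on dock within 12 mm, filter on it within 10 mm, tube within 15 mm of midway, cup on mat behind tube at 65-125 mm, within 25 mm of the mat's middle line; clip flat in dish within 20 mm of its centre; short tube and weight moved under 15 mm; all at rest (horizontal distance between flow_head and dock below 0.012 m and z of flow_head in the frame of dock between 0.009 and 0.019 m and angle between each of flow_head, filter, tube, cup's own z axis and vertical below 0.1 rad and horizontal distance between filter and flow_head below 0.01 m and z of filter in the frame of dock between 0.05 and 0.062 m and x of tube in the frame of mat between -0.055 and -0.025 m and y of tube in the frame of mat between -0.015 and 0.015 m and z of tube in the frame of mat between 0 and 0.008 m and y of cup in the frame of mat between -0.025 and 0.025 m and z of cup in the frame of mat between 0 and 0.008 m and x of cup in the frame of mat above 0 m and horizontal distance between cup and tube between 0.065 and 0.125 m and horizontal distance between nose_clip and dish below 0.02 m and z of nose_clip in the frame of dish between -0.001 and 0.01 m and angle between nose_clip's own z axis and vertical below 0.2 rad and distance of each of short_tube, weight from where it was at the start of the episode below 0.015 m and linear speed of each of flow_head, filter, tube, cup, nose_clip below 0.03 m/s and angular speed of each of flow_head, filter, tube, cup, nose_clip below 0.3 rad/s); the robot touches nothing.
It fails at once if the short tube is disturbed (moved more than 15 mm) (distance of short_tube from where it was at the start of the episode above 0.015 m).
It fails at once if the brass weight is disturbed (moved more than 15 mm) (distance of weight from where it was at the start of the episode above 0.015 m).
It also fails if it takes over 128 s, if anything falls off the work surface, if the arm or the gripper's body presses on something with over 40 N, if the wrist force passes 120 N, or if a joint passes its speed limit or range.

### The arm

A 6-joint arm with a two-finger parallel gripper is mounted at the origin on the work surface. World frame = base frame: x ahead of the robot, y to its left, z up, the work surface at z = 0. Lengths are in m, angles in rad, forces in N, time in s.
With the tool pointing down it reaches from about 0.3 to 0.775 m from the base axis. Payload 14.6 kg.
Tool frame: the origin (TCP) lies at the very end of the fingers, on their centre line; the grasp point (between the pads) lies 19 mm behind it (ctrl.hold_point_z is the distance from the TCP to the grasp point, in m); x points along the fingers, y is the direction in which the jaws open and shut, and the axes are right-handed (so a half turn about x gives the same grasp; the last joint's range is limited). The gripper opens to 94 mm and grips with 3 to 60 N. Pads are 16 mm wide; open, the fingers measure 119 mm over their backs; the gripper's body (75 mm by 177 mm) begins 78 mm behind the grasp point.
Start: joints at [1.218, 0.3, 1.521, -0, 1.321, -0.067], TCP at [0.155, 0.528, 0.205] pointing down, gripper open.
Joint ranges: [-3.03, 3.03], [-0.79, 2.21], [0.23, 2.52], [-1.04, 4.18], [0, 3.07], [-2.55, 2.55]. Speed limits (rad/s): [2.22, 2.22, 2.57, 3.14, 3.14, 3.14].

### API

Orientations are given as [roll, pitch, yaw] about the fixed x, y, z axes, in that order (R = Rz(yaw) Ry(pitch) Rx(roll)).
In Python, from station import get_obs, camera, ticket, ctrl gives the robot as it stands.
- The arm moves only by the tool step_arm, never from a script. Its argument "motion" is a list that holds one entry, the list of rows, each a list of 6 numbers: the shift along the tool's x, y, z in m, then the turn, a rotation vector about the tool's x, y, z in degrees. A call has 1 to 12 rows; each row shifts and turns the commanded pose from where the row before left it, along the tool's axes as they then stand; what a row does not reach is not made up. A row lasts 1/8 s, in which the tool goes at most 62.5 mm and 10.7 degrees, less where a joint would pass 70% of its speed; a pose out of reach is approached as far as the arm can. A call is refused whole if a number of a shift passes 0.0625 or a number of a turn 10.7, either way. A call with a gripper value outside its range is refused whole. "fingers" is the finger opening in m, from 0 to 0.094, set as the call begins (left out, the last holds). The fingers move at their own pace and stop on an object; "squeeze" is the grip in N (left out, the last holds). Time passes only in rows, so rows that do not move let the fingers close. It gives the time, the measured TCP pose, the force and the opening at its end, in the units of the state.
- get_obs(): the state, without advancing time (a new reading comes with each control period).
- camera(name): name is "scene" or "side" or "wrist"; returns a dict with "pixels" (420x560x3 uint8, red, green, blue), "fx", "fy", "cx", "cy" (pixels), "extrinsics" (4x4, takes a point from world to camera coordinates); the wrist camera has in their place "T_tool_cam" (4x4, takes a point from camera to tool coordinates, whose origin is the TCP and whose axes are the tool frame's). Camera axes: x right, y up, looking along -z (the intrinsics and any distortion apply to the point x, -y, -z); pixel columns grow to the right and rows downward; lengths in m; the calibration is good to about 2 mm. A picture is of the moment at which its call begins: read the wrist's pose just before it. There is no depth.
- ticket.hand_in(): hands the job in, once; it reports no verdict.
The state is a dict: "time_s": time; "qpos": joint angles; "joint_vel": joint speeds; "tau": joint torques, N m; "ee_pos": TCP position; "eef_rot": TCP orientation; "force": force on the tool from outside, world axes, zero at the start; "moment": the same for the moment, N m; "grip_width": finger opening in m.
Only numpy, scipy, OpenCV 4.12 (cv2) and the standard library are available. Lean on these libraries where they do the work, as an engineer would, in place of code of your own. Each camera call takes 0.05 s, during which the arm holds its last target.

## Working session

There is one attempt and no reset: what is moved stays moved. The work goes in short steps, Python scripts to look and compute and a tool call to move; the robot and the scene stay as the last step left them, time stands still between calls to the robot, and variables do not carry over. Pictures are saved under pics/ and viewed, and the job is handed in when it is done.

Besides the shell and the picture viewer there is one more tool, called as name(argument=value, ...), one argument or row to a line, values as JSON. step_arm: Moves the arm, as the interface text tells. Its arguments: {"type":"object","properties":{"motion":{"type":"array","items":{"type":"array","items":{"type":"array","items":{"type":"number"}}}},"fingers":{"type":"number"},"squeeze":{"type":"number"}},"required":["motion"]}

```bash
ls; mkdir -p pics; python3 - <<'E'
from station import get_obs,camera,ctrl
import cv2
o=get_obs();print(o);print(ctrl.hold_point_z)
for n in("scene","side","wrist"):
    c=camera(n);cv2.imwrite(f"pics/{n}0.png",c["pixels"][:,:,::-1]);print(n,{k:v for k,v in c.items() if k!="pixels"})
E
```

```text
pics
{'time_s': 0.0, 'qpos': array([ 1.21843685e+00,  3.00475462e-01,  1.52158357e+00, -1.41560842e-05,
        1.32068952e+00, -6.65912686e-02]), 'joint_vel': array([ 1.55153045e-04, -1.30916880e-03,  2.18307592e-04, -2.18031343e-05,
        6.41418368e-04, -2.04601356e-05]), 'tau': array([ 7.18983938e-04, -5.31808376e+01, -3.52740490e+01,  7.08535127e-02,
        2.45311571e-02, -8.36211211e-05]), 'ee_pos': array([0.15495328, 0.52744826, 0.20488288]), 'eef_rot': array([-1.62552587,  1.56964035, -1.91129057]), 'force': array([-0.38046277, -0.78202395, -0.22562808]), 'moment': array([ 0.01428733, -0.01127015, -0.00232067]), 'grip_width': 0.09357168464398993}
0.0188
scene {'fx': 410.3967860126621, 'fy': 410.3967860126621, 'cx': 279.5956491249642, 'cy': 204.1124150796647, 'extrinsics': array([[ 0.3609528 ,  0.93227855,  0.02386986, -0.24705558],
       [-0.54720712,  0.19099879,  0.81491338,  0.2253753 ],
       [ 0.75516716, -0.30720703,  0.57909102, -1.33633193],
       [ 0.        ,  0.        ,  0.        ,  1.        ]])}
side {'fx': 383.50250233559785, 'fy': 383.50250233559785, 'cx': 273.00431670461, 'cy': 208.74357452450252, 'extrinsics': array([[-0.96717527, -0.25362369,  0.01571708,  0.46655672],
       [ 0.19987214, -0.72108747,  0.66338826, -0.07266879],
       [-0.15691759,  0.64475413,  0.74811028, -0.81474494],
       [ 0.        ,  0.        ,  0.        ,  1.        ]])}
wrist {'fx': 378.24721424162544, 'fy': 378.24721424162544, 'cx': 283.6767198331289, 'cy': 206.2415794794635, 'T_tool_cam': array([[-6.98541419e-04,  2.67110958e-01, -9.63665527e-01,
        -1.79690797e-01],
       [ 9.99998530e-01,  1.69556570e-03, -2.54897791e-04,
         8.41639619e-04],
       [ 1.56587222e-03, -9.63664289e-01, -2.67111750e-01,
        -7.77503702e-02],
       [ 0.00000000e+00,  0.00000000e+00,  0.00000000e+00,
         1.00000000e+00]])}
```

View pics/scene0.png

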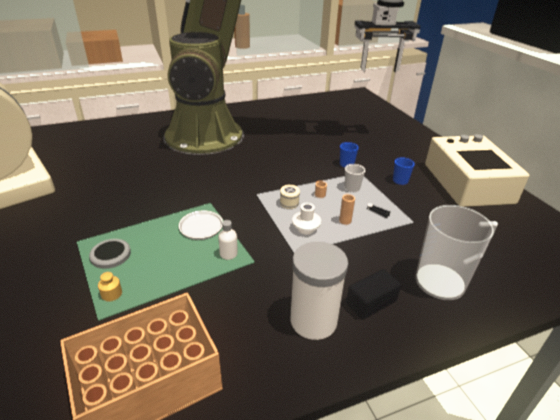

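View pics/side0.png

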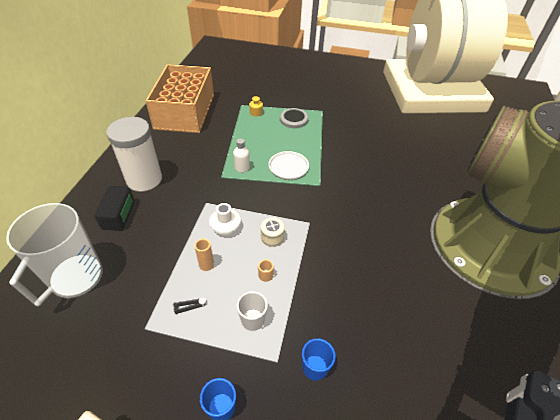

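View pics/wrist0.png

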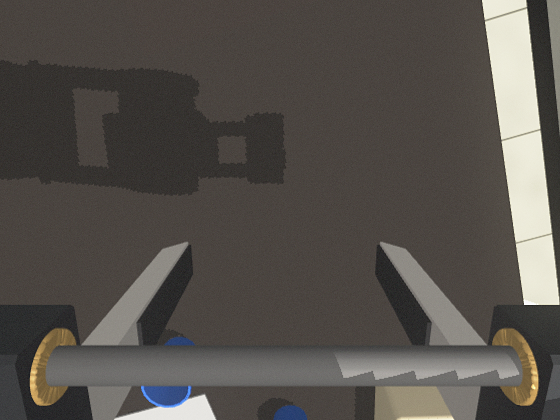

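Candidates: flow head (scene 290,195; side 272,231), filter (307,220; 224,220), long tube (347,209; 204,255), short tube (321,188; 266,270), steel cup (355,178; 252,310) versus the blue cups (348,155), (403,171), clip (378,210; 190,304). On the mat: dish (201,225), dock (110,253), bottle (228,240), weight (110,288).

```bash
cat > h.py <<'E'
import numpy as np,cv2
from station import get_obs,camera
from scipy.spatial.transform import Rotation as R
def ray(c,u,v,T=None):
    d=np.array([(u-c["cx"])/c["fx"],-(v-c["cy"])/c["fy"],-1.])
    if "extrinsics" in c:
        E=c["extrinsics"];return -E[:3,:3].T@E[:3,3],E[:3,:3].T@d
    Tc=c["T_tool_cam"];o=T[:3,:3]@Tc[:3,3]+T[:3,3];return o,T[:3,:3]@Tc[:3,:3]@d
def hit(c,u,v,z,T=None):
    o,d=ray(c,u,v,T);return (o+d*(z-o[2])/d[2])[:2]
def tool():
    s=get_obs();T=np.eye(4);T[:3,:3]=R.from_euler("xyz",s["eef_rot"]).as_matrix();T[:3,3]=s["ee_pos"];return T
def proj(c,p,T=None):
    p=np.asarray(p,float)
    if "extrinsics" in c: q=c["extrinsics"][:3,:3]@p+c["extrinsics"][:3,3]
    else:
        M=T@c["T_tool_cam"];q=M[:3,:3].T@(p-M[:3,3])
    return np.array([c["cx"]+c["fx"]*q[0]/-q[2],c["cy"]+c["fy"]*q[1]/q[2]])
E
python3 - <<'E'
from h import *
S=camera("scene");D=camera("side")
np.savez("cams.npz",scene=S["pixels"],side=D["pixels"])
pts={"flow":((290,189),(272,226),.046),"filter":((308,208),(224,208),.066),"tube":((347,199),(204,242),.072),"short":((321,184),(266,265),.038),
"cup":((355,170),(252,301),.062),"clip":((378,211),(188,305),.010),"dish":((201,223),(289,165),.012),"dock":((110,251),(293,118),.018),"bottle":((227,224),(240,143),.089),"weight":((107,278),(256,100),.054)}
for k,(a,b,z) in pts.items(): print(k,hit(S,*a,z).round(3),hit(D,*b,z).round(3))
a=cv2.resize(S["pixels"][150:245,250:420],None,fx=4.5,fy=4.5,interpolation=2)
cv2.imwrite("pics/c1.png",a[:,:,::-1])
a=cv2.resize(D["pixels"][190:360,140:320],None,fx=3.5,fy=3.5,interpolation=2)[:600]
cv2.imwrite("pics/c2.png",a[:,:,::-1])
a=cv2.resize(D["pixels"][85:195,215:335],None,fx=5,fy=5,interpolation=2)
cv2.imwrite("pics/c3.png",a[:,:,::-1])
a=cv2.resize(S["pixels"][200:310,70:255],None,fx=4,fy=4,interpolation=2)
cv2.imwrite("pics/c4.png",a[:,:,::-1])
E
```

```text
flow [0.453 0.116] [0.455 0.116]
filter [0.565 0.112] [0.557 0.112]
tube [0.57  0.206] [0.562 0.207]
short [0.446 0.204] [0.443 0.204]
cup [0.448 0.298] [0.443 0.295]
clip [0.563 0.303] [0.562 0.307]
dish [ 0.47  -0.111] [ 0.47 -0.11]
dock [ 0.508 -0.308] [ 0.503 -0.296]
bottle [ 0.59  -0.078] [ 0.58  -0.068]
weight [ 0.626 -0.311] [ 0.611 -0.3  ]
```

View pics/c1.png

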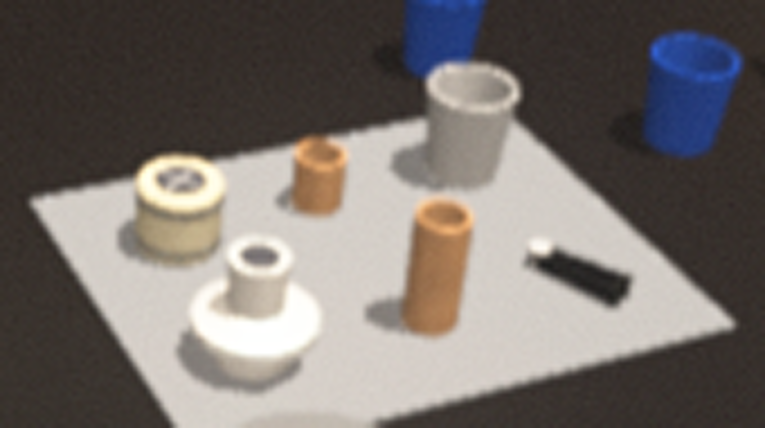

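View pics/c2.png

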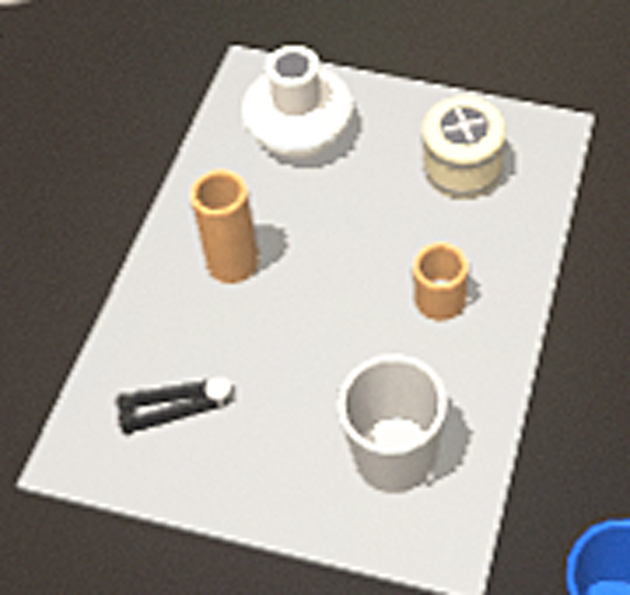

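View pics/c3.png

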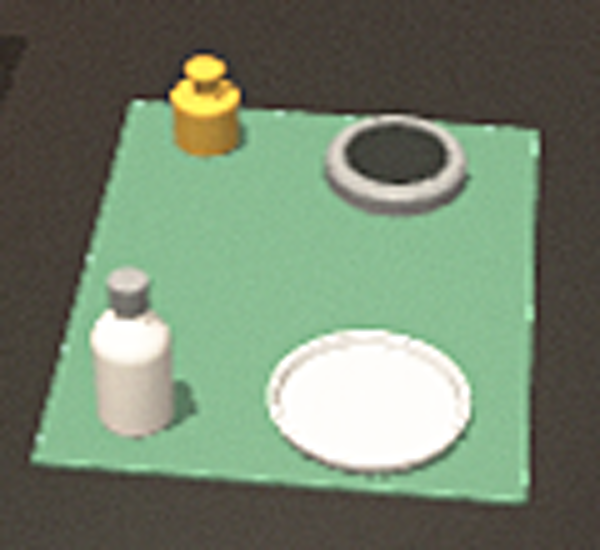

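View pics/c4.png

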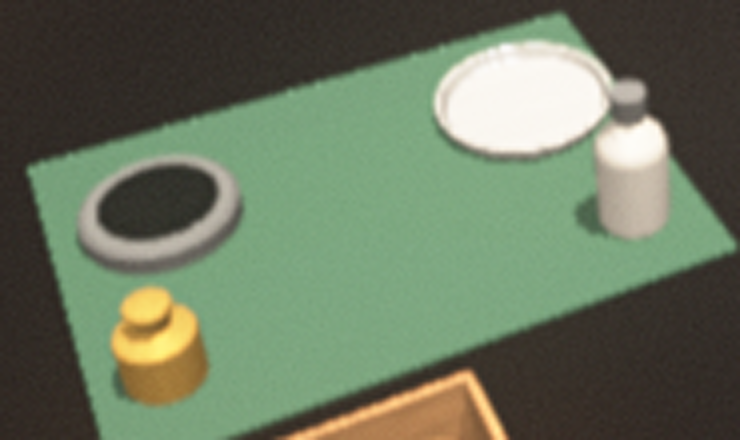

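```bash
python3 - <<'E'
from h import *
T=tool();print(T.round(3))
S=camera("scene");D=camera("side")
def comps(m,amin=30):
    n,l,st,ce=cv2.connectedComponentsWithStats(m.astype(np.uint8))
    return [(l==i,st[i]) for i in range(1,n) if st[i][4]>amin]
for n,c in(("scene",S),("side",D)):
    p=c["pixels"];hsv=cv2.cvtColor(p,cv2.COLOR_RGB2HSV);h,s,v=[hsv[...,i].astype(int) for i in range(3)]
    g=(h>50)&(h<85)&(s>60)&(v>60)
    big=max(comps(g),key=lambda t:t[1][4])[0].astype(np.uint8)
    cn=max(cv2.findContours(big,0,2)[0],key=cv2.contourArea);hu=cv2.convexHull(cn)
    for eps in (.01,.02,.03,.05):
        q=cv2.approxPolyDP(hu,eps*cv2.arcLength(hu,True),True)
        if len(q)==4:break
    w=np.array([hit(c,*x[0],.004) for x in q]);print(n,"mat corners",w.round(3).tolist(),[np.linalg.norm(w[i]-w[i-1]).round(3) for i in range(len(w))],"mean",w.mean(0).round(4))
    # holes inside the mat hull -> dish, dock
    m=np.zeros(g.shape,np.uint8);cv2.fillConvexPoly(m,hu,1)
    for mm,st in comps((m>0)&(v<75)&(s<90),60):
        e=cv2.fitEllipse(cv2.convexHull(max(cv2.findContours(mm.astype(np.uint8),0,2)[0],key=cv2.contourArea)));print(" dark",np.round(e[0],1),np.round(e[1],1),hit(c,*e[0],.018).round(4))
    for mm,st in comps((m>0)&(s<45)&(v>150),60):
        k=max(cv2.findContours(mm.astype(np.uint8),0,2)[0],key=cv2.contourArea);e=cv2.fitEllipse(cv2.convexHull(k));print(" white",st,np.round(e[0],1),np.round(e[1],1),hit(c,*e[0],.013).round(4))
    for mm,st in comps((h>5)&(h<18)&(s>110)&(v>80),60):
        if st[4]<1500 and 180<st[1]<300 : 
            k=max(cv2.findContours(mm.astype(np.uint8),0,2)[0],key=cv2.contourArea);print(" orange",st,np.round(cv2.minAreaRect(k),1) if 0 else cv2.minAreaRect(k))
E
```

```text
[[-0.     0.282  0.959  0.155]
 [-0.     0.959 -0.282  0.528]
 [-1.    -0.    -0.     0.205]
 [ 0.     0.     0.     1.   ]]
scene mat corners [[0.625, -0.036], [0.67, -0.338], [0.433, -0.375], [0.394, -0.105]] [np.float64(0.24), np.float64(0.306), np.float64(0.24), np.float64(0.273)] mean [ 0.5306 -0.2135]
 dark [108.9 250.1] [16.  29.5] [ 0.5045 -0.3098]
 white [ 178  210   60   50 1322] [208.3 235.5] [39.1 66.4] [ 0.5206 -0.1053]
 white [ 89 238  41  27 321] [109.1 251. ] [24.5 40.8] [ 0.5015 -0.3103]
 orange [340 195  14  29 303] ((346.7310791015625, 208.95965576171875), (10.92774772644043, 28.58026123046875), 8.530765533447266)
side mat corners [[0.669, -0.337], [0.432, -0.373], [0.387, -0.069], [0.622, -0.035]] [np.float64(0.306), np.float64(0.239), np.float64(0.308), np.float64(0.238)] mean [ 0.5275 -0.2035]
 dark [293.8 115.4] [11.  19.1] [ 0.5033 -0.3089]
 white [280 108  29  17 174] [293.8 116.2] [17.1 28.1] [ 0.5036 -0.3125]
 white [233 147  17  26 356] [240.8 158.6] [17.2 28.3] [ 0.5919 -0.099 ]
 white [268 151  41  28 904] [288.4 164.5] [27.8 40.7] [ 0.4721 -0.1098]
 orange [195 240  18  31 383] ((204.11830139160156, 254.56845092773438), (30.790685653686523, 14.75118637084961), 75.0685806274414)
 orange [259 260  14  21 225] ((265.5, 270.0), (20.0, 13.0), 90.0)
```

```bash
python3 - <<'E'
from h import *
S=camera("scene");D=camera("side")
pts={"flow":((290,189.8),(272.6,226.3),.046),"filter":((307.5,206.6),(223.4,208.8),.066),"tube":((348.3,197.5),(202.8,244.6),.072),
"cup":((354.6,169.8),(252,304.5),.062),"clipA":((370.3,205.5),(203.1,301.2),.012),"clipB":((387,214),(175.4,307.4),.012),"blue":((348,148),(318.5,348),.058),"blue2":((403.5,163),(218,390),.058)}
for k,(a,b,z) in pts.items():
    o1,d1=ray(S,*a);o2,d2=ray(D,*b)
    t=np.linalg.lstsq(np.c_[d1,-d2],o2-o1,rcond=None)[0];p1=o1+d1*t[0];p2=o2+d2*t[1]
    print(k,hit(S,*a,z).round(3),hit(D,*b,z).round(3),((p1+p2)/2).round(3),np.linalg.norm(p1-p2).round(4))
E
```

```text
flow [0.457 0.114] [0.453 0.117] [0.454 0.115 0.044] 0.0003
filter [0.56  0.113] [0.558 0.115] [0.558 0.114 0.065] 0.0002
tube [0.566 0.212] [0.562 0.214] [0.563 0.213 0.07 ] 0.0008
cup [0.447 0.297] [0.441 0.301] [0.442 0.3   0.059] 0.0009
clipA [0.539 0.296] [0.538 0.294] [0.538 0.295 0.012] 0.0029
clipB [0.583 0.316] [0.581 0.318] [0.582 0.317 0.01 ] 0.0005
blue [0.328 0.344] [0.32  0.343] [0.321 0.345 0.056] 0.0058
blue2 [0.452 0.444] [0.45  0.442] [0.451 0.443 0.058] 0.0027
```

step_arm(
  motion=[
    [[0,0,0,10.5,0,0],[0,0,0,10.5,0,0],[0,0,0,10.5,0,0],[0,0,0,10.5,0,0],[0,0,0,10.5,0,0],[0,0,0,10.5,0,0],[0,0,0,10.6,0,0]],
  ],
  fingers=0.075,
  squeeze=15,
)

```text
time_s: 1.32
ee_pos: [0.155, 0.5277, 0.2055]
eef_rot: [-3.092, 1.571, 1.615]
force: [0.1, -0.1, 0.6]
grip_width: 0.0748
```

step_arm(
  motion=[
    [[0,0.03,0.041,0,0,0],[0,0.03,0.041,0,0,0],[0,0.03,0.041,0,0,0],[0,0.03,0.041,0,0,0],[0,0.03,0.041,0,0,0],[0,0.03,0.041,0,0,0],[0,0.03,0.041,0,0,0],[0,0.03,0.041,0,0,0],[0,0.03,0.041,0,0,0],[0,0.03,0.041,0,0,0],[0,0,0,0,0,0]],
  ],
)

```text
time_s: 2.7
ee_pos: [0.4564, 0.1156, 0.2052]
eef_rot: [-0.674, 1.57, -2.248]
force: [-0.9, 0.8, -0.6]
grip_width: 0.0745
```

```bash
python3 - <<'E'
from h import *
T=tool();print(T.round(4),get_obs()["time_s"])
W=camera("wrist");cv2.imwrite("pics/w1.png",W["pixels"][:,:,::-1])
for p in [(.455,.1155,.046),(.559,.114,.066),(.563,.2125,.072)]: print(proj(W,p,T))
E
```

```text
[[-2.000e-04  1.000e+00 -3.300e-03  4.564e-01]
 [-2.000e-04 -3.300e-03 -1.000e+00  1.156e-01]
 [-1.000e+00 -2.000e-04  2.000e-04  2.052e-01]
 [ 0.000e+00  0.000e+00  0.000e+00  1.000e+00]] 2.7
[282.08504971 190.42292898]
[401.70069822 196.78152852]
[418.97114367  76.68674592]
```

View pics/w1.png

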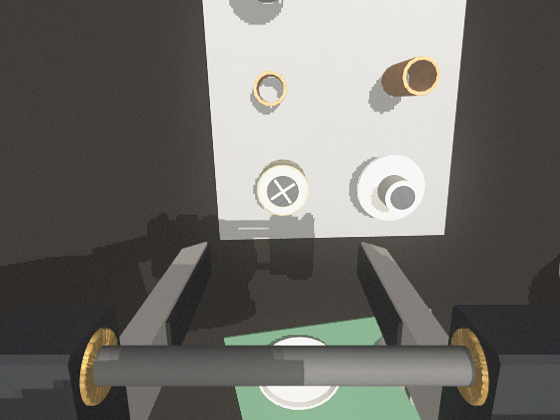

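The wrist view shows the flow head's grille at (283,190), filter spigot at (402,195) and tube mouth at (421,75), all within 2 px of the prediction. Descending on the flow head.

step_arm(
  motion=[
    [[0.05,-0.001,0,0,0,0],[0.05,0,0,0,0,0],[0.05,0,0,0,0,0],[0.03,0,0,0,0,0],[0.012,0,0,0,0,0],[0,0,0,0,0,0]],
  ],
)

```text
time_s: 3.5
ee_pos: [0.4541, 0.1184, 0.0137]
eef_rot: [-1.459, 1.571, -3.028]
force: [-0.4, 0.3, 0.2]
grip_width: 0.0749
```

step_arm(
  motion=[
    [[0,0,0,0,0,0],[0,0,0,0,0,0],[0,0,0,0,0,0],[0,0,0,0,0,0],[0,0,0,0,0,0],[0,0,0,0,0,0]],
  ],
  fingers=0.03,
  squeeze=15,
)

```text
time_s: 4.25
ee_pos: [0.4546, 0.1179, 0.014]
eef_rot: [1.756, 1.57, 0.185]
force: [-2.0, -0.5, 6.8]
grip_width: 0.0474
```

step_arm(
  motion=[
    [[-0.03,0,0,0,0,0],[-0.05,0,0,0,0,0],[-0.05,0,0,0,0,0],[0,0,0,0,0,0]],
  ],
)

```text
time_s: 4.75
ee_pos: [0.4557, 0.1181, 0.1466]
eef_rot: [1.751, 1.565, 0.18]
force: [0.5, -0.1, -1.3]
grip_width: 0.0474
```

```bash
python3 - <<'E'
from h import *
T=tool();print(T.round(4),get_obs()["time_s"])
W=camera("wrist");cv2.imwrite("pics/w2.png",W["pixels"][:,:,::-1])
E
```

```text
[[ 6.000e-03  1.000e+00  4.000e-04  4.557e-01]
 [ 1.100e-03  4.000e-04 -1.000e+00  1.181e-01]
 [-1.000e+00  6.000e-03 -1.100e-03  1.466e-01]
 [ 0.000e+00  0.000e+00  0.000e+00  1.000e+00]] 4.75
```

View pics/w2.png

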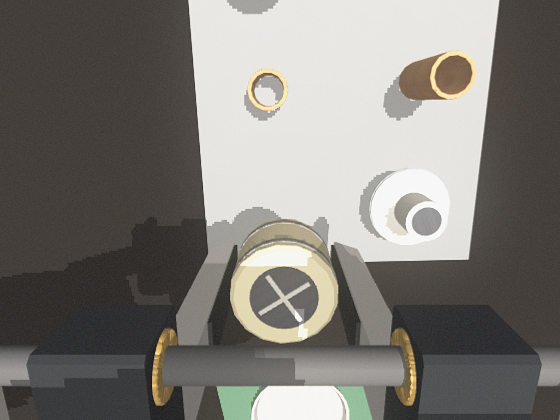

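```bash
python3 - <<'E'
from h import *
T=tool();W=camera("wrist");print(hit(W,284.5,297,.1786,T),T[:3,3])
E
```

```text
[0.45507434 0.11606361] [0.45458269 0.11785311 0.14422348]
```

step_arm(
  motion=[
    [[0,0.005,0.043,0,0,0],[0,0.005,0.043,0,0,0],[0,0.005,0.043,0,0,0],[0,0.005,0.043,0,0,0],[0,0.005,0.043,0,0,0],[0,0.005,0.043,0,0,0],[0,0.005,0.043,0,0,0],[0,0.005,0.043,0,0,0],[0,0.005,0.043,0,0,0],[0,0.004,0.038,0,0,0],[0,0,0,0,0,0]],
  ],
)

```text
time_s: 6.22
ee_pos: [0.5024, -0.3088, 0.1407]
eef_rot: [-2.133, 1.567, 2.577]
force: [-0.5, 0.5, -0.9]
grip_width: 0.0476
```

```bash
python3 - <<'E'
from h import *
T=tool();print(T.round(4),get_obs()["time_s"])
W=camera("wrist");cv2.imwrite("pics/w3.png",W["pixels"][:,:,::-1])
print(proj(W,(.504,-.3093,.018),T), proj(W,(.4727,-.111,.008),T))
E
```

```text
[[-0.0031  1.     -0.0021  0.5024]
 [ 0.002  -0.0021 -1.     -0.3088]
 [-1.     -0.0031 -0.002   0.1407]
 [ 0.      0.      0.      1.    ]] 6.225
[285.86870523 201.22296227] [241.37309948 -71.19356271]
```

View pics/w3.png

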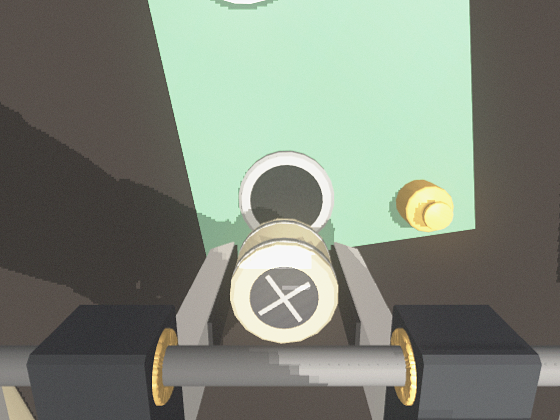

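Dock top centre is at (287,201), predicted (286,201), so the dock position holds. Lowering.

step_arm(
  motion=[
    [[0.04,0.0015,-0.0013,0,0,0],[0.04,0,0,0,0,0],[0.02,0,0,0,0,0],[0,0,0,0,0,0],[0,0,0,0,0,0]],
  ],
)

```text
time_s: 6.9
ee_pos: [0.5052, -0.3055, 0.0441]
eef_rot: [1.027, 1.57, -0.542]
force: [-0.7, -0.7, -0.7]
grip_width: 0.0475
```

step_arm(
  motion=[
    [[0.008,-0.001,0.002,0,0,0],[0.006,0,0,0,0,0],[0,0,0,0,0,0],[0,0,0,0,0,0]],
  ],
)

```text
time_s: 7.4
ee_pos: [0.504, -0.3079, 0.0296]
eef_rot: [0.946, 1.571, -0.624]
force: [-1.0, 0.2, -1.8]
grip_width: 0.0477
```

step_arm(
  motion=[
    [[0.0015,0,0,0,0,0],[0,0,0,0,0,0],[0,0,0,0,0,0]],
  ],
)

```text
time_s: 7.78
ee_pos: [0.504, -0.3079, 0.028]
eef_rot: [0.997, 1.571, -0.573]
force: [1.1, -0.0, -0.8]
grip_width: 0.0471
```

step_arm(
  motion=[
    [[0,0,0,0,0,0],[0,0,0,0,0,0],[0,0,0,0,0,0],[0,0,0,0,0,0]],
  ],
  fingers=0.075,
)

```text
time_s: 8.28
ee_pos: [0.5039, -0.3079, 0.028]
eef_rot: [1.226, 1.571, -0.344]
force: [0.6, 0.7, -0.9]
grip_width: 0.0748
```

step_arm(
  motion=[
    [[-0.04,0,0,0,0,0],[-0.05,0,0,0,0,0],[-0.05,0,0,0,0,0],[-0.02,0,0,0,0,0],[0,0,-0.06,0,0,0],[0,0,0,0,0,0]],
  ],
)

```text
time_s: 9.02
ee_pos: [0.5041, -0.2454, 0.1885]
eef_rot: [1.695, 1.57, 0.127]
force: [0.4, -0.1, 0.2]
grip_width: 0.0752
```

```bash
python3 - <<'E'
from h import *
T=tool();print(T[:3,3].round(4),get_obs()["time_s"])
W=camera("wrist");cv2.imwrite("pics/w4.png",W["pixels"][:,:,::-1])
print(proj(W,(.5045,-.3093,.06),T))
E
```

```text
[ 0.5041 -0.2454  0.1885] 9.025
[283.8216975  268.55943471]
```

View pics/w4.png

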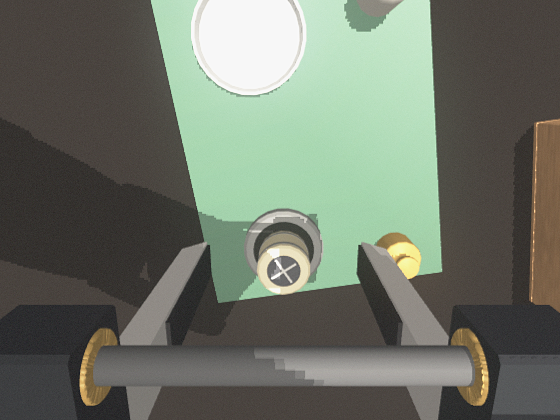

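Flow head stands centred on the dock at (284,270), predicted (284,269). Next: the filter.

step_arm(
  motion=[
    [[0,0.006,-0.04,0,0,0],[0,0.006,-0.04,0,0,0],[0,0.006,-0.04,0,0,0],[0,0.006,-0.04,0,0,0],[0,0.006,-0.04,0,0,0],[0,0.006,-0.04,0,0,0],[0,0.006,-0.04,0,0,0],[0,0.006,-0.04,0,0,0],[0,0.006,-0.04,0,0,0],[0,0,0,0,0,0],[0,0,0,0,0,0]],
  ],
  fingers=0.06,
)

```text
time_s: 10.45
ee_pos: [0.558, 0.1111, 0.1877]
eef_rot: [-0.916, 1.57, -2.486]
force: [0.1, -1.0, -0.2]
grip_width: 0.0599
```

```bash
python3 - <<'E'
from h import *
T=tool();print(T[:3,3].round(4),get_obs()["time_s"])
W=camera("wrist");cv2.imwrite("pics/w5.png",W["pixels"][:,:,::-1])
print(proj(W,(.559,.114,.066),T))
E
```

```text
[0.558  0.1111 0.1877] 10.45
[284.80705686 197.2386916 ]
```

View pics/w5.png

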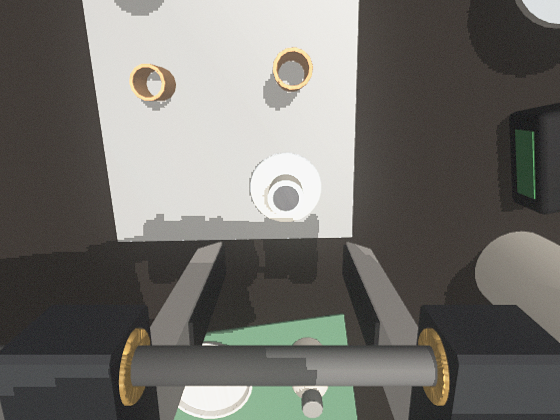

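step_arm(
  motion=[
    [[0.03,0.0015,-0.003,0,0,0],[0.04,0,0,0,0,0],[0,0,0,0,0,0],[0,0,0,0,0,0]],
  ],
)

```text
time_s: 11.0
ee_pos: [0.56, 0.1146, 0.1196]
eef_rot: [1.674, 1.569, 0.103]
force: [-0.3, -0.2, 0.3]
grip_width: 0.0601
```

step_arm(
  motion=[
    [[0.04,0,0.0005,0,0,0],[0.033,0,0,0,0,0],[0,0,0,0,0,0],[0,0,0,0,0,0]],
  ],
)

```text
time_s: 11.5
ee_pos: [0.5605, 0.1147, 0.0473]
eef_rot: [1.723, 1.568, 0.152]
force: [-0.5, -0.2, 0.1]
grip_width: 0.06
```

step_arm(
  motion=[
    [[0,0,0,0,0,0],[0,0,0,0,0,0],[0,0,0,0,0,0],[0,0,0,0,0,0],[0,0,0,0,0,0]],
  ],
  fingers=0.02,
  squeeze=12,
)

```text
time_s: 12.12
ee_pos: [0.5594, 0.1147, 0.0452]
eef_rot: [1.688, 1.57, 0.118]
force: [-0.3, 0.0, 3.0]
grip_width: 0.0296
```

step_arm(
  motion=[
    [[-0.03,0,0,0,0,0],[-0.05,0,0,0,0,0],[-0.05,0,0,0,0,0],[0,0,0,0,0,0],[0,0,0,0,0,0]],
  ],
)

```text
time_s: 12.75
ee_pos: [0.5588, 0.1146, 0.1739]
eef_rot: [-1.406, 1.569, -2.976]
force: [-0.7, 0.1, -2.0]
grip_width: 0.0296
```

```bash
python3 - <<'E'
from h import *
T=tool();print(T.round(4),get_obs()["time_s"])
W=camera("wrist");cv2.imwrite("pics/w6.png",W["pixels"][:,:,::-1])
E
```

```text
[[-1.400e-03  1.000e+00  5.000e-04  5.588e-01]
 [-2.000e-04  5.000e-04 -1.000e+00  1.146e-01]
 [-1.000e+00 -1.400e-03  2.000e-04  1.739e-01]
 [ 0.000e+00  0.000e+00  0.000e+00  1.000e+00]] 12.75
```

View pics/w6.png

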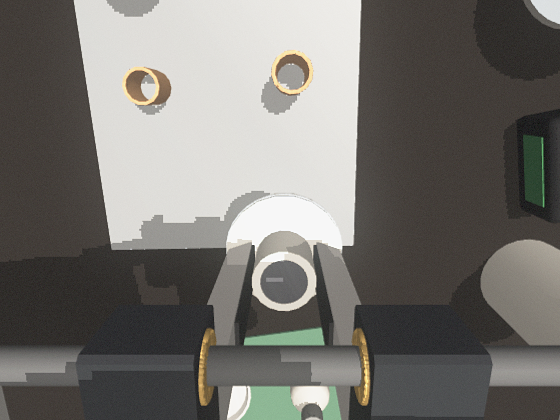

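```bash
python3 - <<'E'
from h import *
T=tool();W=camera("wrist");print(hit(W,284.5,278.5,T[2,3]+.0208,T)-T[:2,3],T[:3,3])
im=cv2.imread("pics/w4.png")
T4=np.array([[0,1,0,.5041],[0,0,-1,-.2454],[-1,0,0,.1885],[0,0,0,1]],float)
print("flow",hit(W,284,270,.06,T4))
E
```

```text
[0.00064528 0.00017888] [0.55858232 0.11453723 0.17332558]
flow [ 0.50443746 -0.3107437 ]
```

step_arm(
  motion=[
    [[0,-0.005,0.042,0,0,0],[0,-0.005,0.042,0,0,0],[0,-0.005,0.042,0,0,0],[0,-0.005,0.042,0,0,0],[0,-0.005,0.042,0,0,0],[0,-0.005,0.042,0,0,0],[0,-0.006,0.042,0,0,0],[0,-0.006,0.042,0,0,0],[0,-0.006,0.042,0,0,0],[0,-0.006,0.0425,0,0,0],[0,0,0,0,0,0],[0,0,0,0,0,0]],
  ],
)

```text
time_s: 14.35
ee_pos: [0.5052, -0.3053, 0.1739]
eef_rot: [-2.276, 1.569, 2.437]
force: [0.1, -0.2, 0.5]
grip_width: 0.0296
```

```bash
python3 - <<'E'
from h import *
T=tool();print(T.round(4),get_obs()["time_s"])
W=camera("wrist");cv2.imwrite("pics/w7.png",W["pixels"][:,:,::-1])
print(proj(W,(.5045,-.309,.06),T))
E
```

```text
[[-1.400e-03  1.000e+00  3.000e-04  5.052e-01]
 [ 1.200e-03  3.000e-04 -1.000e+00 -3.053e-01]
 [-1.000e+00 -1.400e-03 -1.200e-03  1.739e-01]
 [ 0.000e+00  0.000e+00  0.000e+00  1.000e+00]] 14.35
[282.79814953 207.7052202 ]
```

View pics/w7.png

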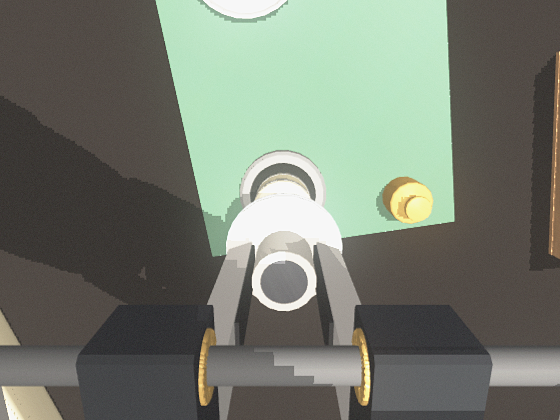

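step_arm(
  motion=[
    [[0.03,-0.001,0.0045,0,0,0],[0.025,0,0,0,0,0],[0,0,0,0,0,0],[0,0,0,0,0,0]],
  ],
)

```text
time_s: 14.9
ee_pos: [0.505, -0.3101, 0.1211]
eef_rot: [0.977, 1.57, -0.592]
force: [-0.0, -0.3, 0.6]
grip_width: 0.0298
```

step_arm(
  motion=[
    [[0.01,-0.001,0,0,0,0],[0.007,0,0,0,0,0],[0,0,0,0,0,0],[0,0,0,0,0,0]],
  ],
)

```text
time_s: 15.4
ee_pos: [0.5035, -0.3105, 0.1031]
eef_rot: [0.795, 1.571, -0.776]
force: [0.0, 0.5, -0.7]
grip_width: 0.0296
```

```bash
python3 - <<'E'
from h import *
T=tool();print(T[:3,3].round(4),get_obs()["time_s"])
S=camera("scene")["pixels"][200:310,70:210];D=camera("side")["pixels"][60:150,250:350]
a=cv2.resize(S,(700,550));cv2.imwrite("pics/s8.png",a[:,:,::-1])
cv2.imwrite("pics/d8.png",cv2.resize(D,(600,540))[:,:,::-1])
E
```

```text
[ 0.5035 -0.3105  0.1031] 15.4
```

View pics/s8.png

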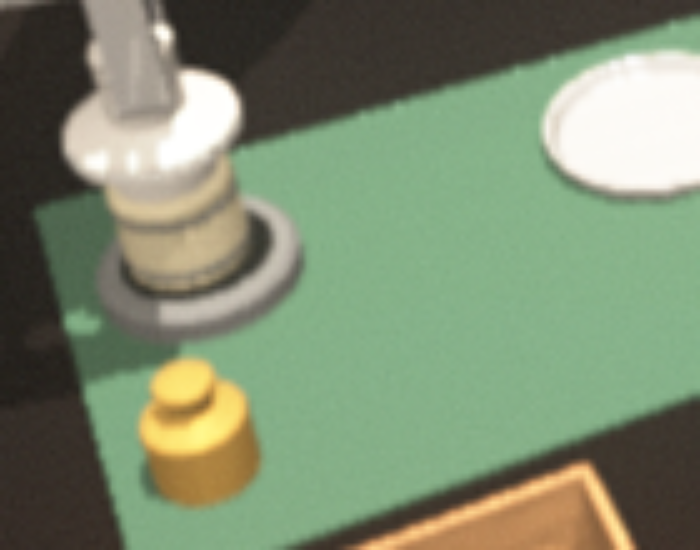

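View pics/d8.png

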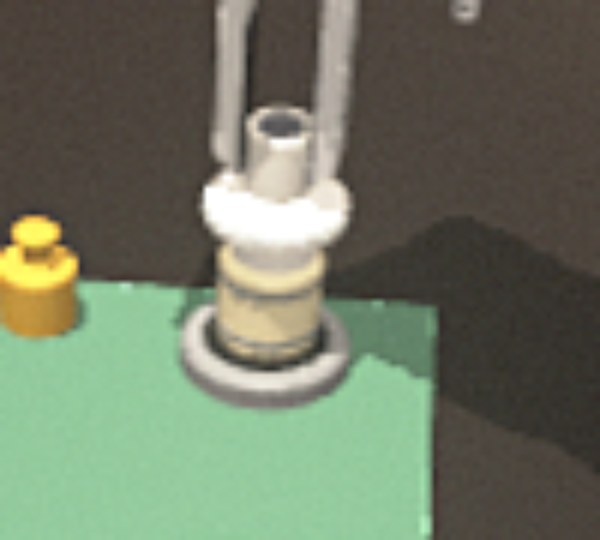

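Both views show the filter centred just above the head. Down 2 mm, release, retreat.

step_arm(
  motion=[
    [[0.0015,0,0,0,0,0],[0.0005,0,0,0,0,0],[0,0,0,0,0,0],[0,0,0,0,0,0]],
  ],
)

```text
time_s: 16.0
ee_pos: [0.5035, -0.3104, 0.1012]
eef_rot: [0.864, 1.57, -0.706]
force: [-0.6, -0.4, 3.6]
grip_width: 0.0297
```

step_arm(
  motion=[
    [[0,0,0,0,0,0],[0,0,0,0,0,0],[0,0,0,0,0,0],[0,0,0,0,0,0]],
  ],
  fingers=0.06,
)

```text
time_s: 16.5
ee_pos: [0.5034, -0.3103, 0.1009]
eef_rot: [-2.39, 1.571, 2.323]
force: [-0.2, -0.6, 0.6]
grip_width: 0.0597
```

step_arm(
  motion=[
    [[-0.03,0,0,0,0,0],[-0.05,0,0,0,0,0],[-0.03,0,0,0,0,0],[0,0,-0.06,0,0,0],[0,0,0,0,0,0]],
  ],
)

```text
time_s: 17.12
ee_pos: [0.5036, -0.2479, 0.2116]
eef_rot: [1.53, 1.57, -0.038]
force: [-0.2, -0.5, 0.3]
grip_width: 0.0598
```

```bash
python3 - <<'E'
from h import *
T=tool();print(T[:3,3].round(4),get_obs()["time_s"])
W=camera("wrist");cv2.imwrite("pics/w9.png",W["pixels"][:,:,::-1])
print(proj(W,(.5045,-.310,.122),T))
S=camera("scene")["pixels"][200:310,70:210]
a=cv2.resize(S,(700,550));cv2.imwrite("pics/s9.png",a[:,:,::-1])
E
```

```text
[ 0.5036 -0.2479  0.2116] 17.125
[284.39635746 287.49369869]
```

View pics/w9.png

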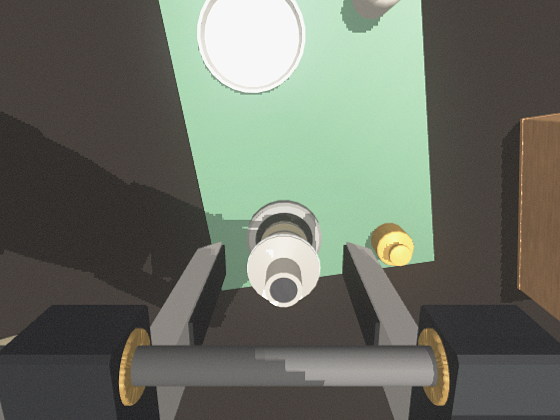

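View pics/s9.png

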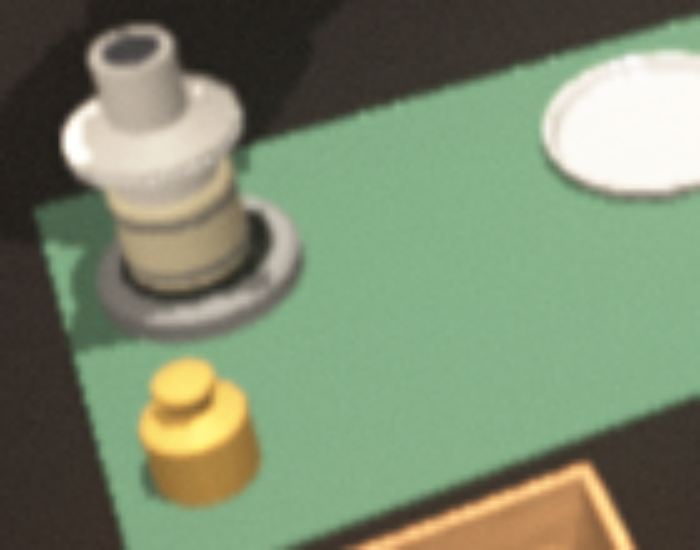

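Filter stands on the head, top at (284,289), predicted (284,287). Next: the steel cup.

step_arm(
  motion=[
    [[0,-0.005,-0.045,0,0,0],[0,-0.005,-0.045,0,0,0],[0,-0.005,-0.045,0,0,0],[0,-0.005,-0.045,0,0,0],[0,-0.005,-0.045,0,0,0],[0,-0.005,-0.045,0,0,0],[0,-0.005,-0.045,0,0,0],[0,-0.005,-0.045,0,0,0],[0,-0.005,-0.045,0,0,0],[0,-0.005,-0.045,0,0,0],[0,-0.005,-0.045,0,0,0],[0,-0.005,-0.045,0,0,0]],
  ],
  fingers=0.078,
)

```text
time_s: 18.73
ee_pos: [0.4437, 0.2905, 0.2107]
eef_rot: [-0.296, 1.571, -1.868]
force: [0.6, -0.6, -0.5]
grip_width: 0.0777
```

step_arm(
  motion=[
    [[0,0,0,0,0,0],[0,0,0,0,0,0]],
  ],
)

```text
time_s: 18.98
ee_pos: [0.4437, 0.2888, 0.2106]
eef_rot: [-0.697, 1.57, -2.268]
force: [-0.3, -0.5, 0.4]
grip_width: 0.0781
```

```bash
python3 - <<'E'
from h import *
T=tool();print(T[:3,3].round(4),get_obs()["time_s"])
W=camera("wrist");cv2.imwrite("pics/w10.png",W["pixels"][:,:,::-1])
print(proj(W,(.444,.298,.062),T),proj(W,(.56,.306,.016),T))
E
```

```text
[0.4437 0.2888 0.2106] 18.975
[283.93382976 182.84490139] [400.33965013 165.21237647]
```

View pics/w10.png

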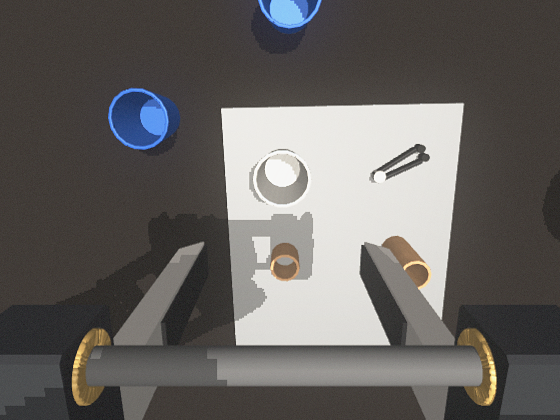

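```bash
python3 - <<'E'
from h import *
T=tool();W=camera("wrist")
p=cv2.cvtColor(W["pixels"],cv2.COLOR_RGB2HSV)
print(hit(W,281.5,179,.062,T))
g=W["pixels"].max(2);m=np.zeros(g.shape,np.uint8);m[135:190,360:440]=(g[135:190,360:440]<90)
k=max(cv2.findContours(m,0,2)[0],key=cv2.contourArea);print(cv2.boundingRect(k))
a,b=hit(W,377.5,177,.014,T),hit(W,424,152,.014,T);print(a,b,np.degrees(np.arctan2(*(b-a)[::-1])))
r=cv2.minAreaRect(k);bx=np.array([hit(W,*q,.014,T) for q in cv2.boxPoints(r)]);print(bx.round(4),bx.mean(0))
E
```

```text
[0.44193832 0.30118782]
(377, 144, 52, 31)
[0.53865495 0.29336563] [0.58320808 0.31848723] 29.41679322716478
[[0.5351 0.306 ]
 [0.5798 0.3291]
 [0.5895 0.3129]
 [0.5445 0.2892]] [0.56224498 0.30931184]
```

step_arm(
  motion=[
    [[0.05,-0.001,-0.011,0,0,0],[0.05,0,0,0,0,0],[0.05,0,0,0,0,0],[0,0,0,0,0,0],[0,0,0,0,0,0]],
  ],
)

```text
time_s: 19.7
ee_pos: [0.4433, 0.3006, 0.063]
eef_rot: [2.083, 1.568, 0.512]
force: [-0.3, 0.6, 0.3]
grip_width: 0.0778
```

step_arm(
  motion=[
    [[0.03,0,0,0,0,0],[0.011,0,0,0,0,0],[0,0,0,0,0,0],[0,0,0,0,0,0]],
  ],
)

```text
time_s: 20.2
ee_pos: [0.4428, 0.3009, 0.0213]
eef_rot: [2.094, 1.569, 0.524]
force: [-0.8, -0.8, -0.6]
grip_width: 0.0783
```

step_arm(
  motion=[
    [[0,0,0,0,0,0],[0,0,0,0,0,0],[0,0,0,0,0,0],[0,0,0,0,0,0],[0,0,0,0,0,0]],
  ],
  fingers=0.035,
  squeeze=18,
)

```text
time_s: 20.82
ee_pos: [0.4422, 0.3007, 0.0201]
eef_rot: [-3.1, 1.571, 1.613]
force: [-2.2, -0.2, 3.7]
grip_width: 0.0507
```

step_arm(
  motion=[
    [[-0.03,0,0,0,0,0],[-0.05,0,0,0,0,0],[-0.05,0,0,0,0,0],[-0.03,0,0,0,0,0],[0,0,0,0,0,0],[0,0,0,0,0,0]],
  ],
)

```text
time_s: 21.58
ee_pos: [0.4417, 0.3003, 0.1783]
eef_rot: [-1.011, 1.569, -2.582]
force: [0.2, -0.0, -1.7]
grip_width: 0.0511
```

```bash
python3 - <<'E'
from h import *
T=tool();print(T.round(4),get_obs()["time_s"])
W=camera("wrist");cv2.imwrite("pics/w11.png",W["pixels"][:,:,::-1])
E
```

```text
[[-1.800e-03  1.000e+00  4.000e-04  4.417e-01]
 [-1.100e-03  4.000e-04 -1.000e+00  3.003e-01]
 [-1.000e+00 -1.800e-03  1.100e-03  1.783e-01]
 [ 0.000e+00  0.000e+00  0.000e+00  1.000e+00]] 21.575
```

View pics/w11.png

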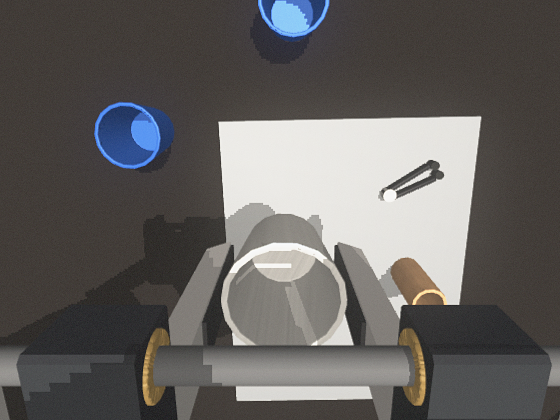

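step_arm(
  motion=[
    [[0,0.011,0.041,0,0,0],[0,0.011,0.041,0,0,0],[0,0.011,0.041,0,0,0],[0,0.011,0.041,0,0,0],[0,0.011,0.041,0,0,0],[0,0.011,0.041,0,0,0],[0,0.011,0.041,0,0,0],[0,0.011,0.041,0,0,0],[0,0.011,0.041,0,0,0],[0,0.012,0.041,0,0,0],[0,0.012,0.041,0,0,0],[0,0.012,0.041,0,0,0]],
  ],
)

```text
time_s: 23.12
ee_pos: [0.5772, -0.1926, 0.1781]
eef_rot: [-1.96, 1.568, 2.752]
force: [-0.4, 1.0, -1.5]
grip_width: 0.0508
```

step_arm(
  motion=[
    [[0,0,0.004,0,0,0],[0,0,0,0,0,0],[0,0,0,0,0,0]],
  ],
)

```text
time_s: 23.5
ee_pos: [0.5772, -0.1943, 0.1796]
eef_rot: [-2.082, 1.57, 2.632]
force: [-0.1, -0.1, -0.8]
grip_width: 0.0511
```

```bash
python3 - <<'E'
from h import *
T=tool();print(T[:3,3].round(4),get_obs()["time_s"])
W=camera("wrist");cv2.imwrite("pics/w12.png",W["pixels"][:,:,::-1])
print(hit(W,284.5,300,T[2,3]+.042,T)-T[:2,3], proj(W,(.4727,-.111,.014),T))
E
```

```text
[ 0.5772 -0.1943  0.1796] 23.5
[0.00058602 0.00107711] [164.41956706  96.1065642 ]
```

View pics/w12.png

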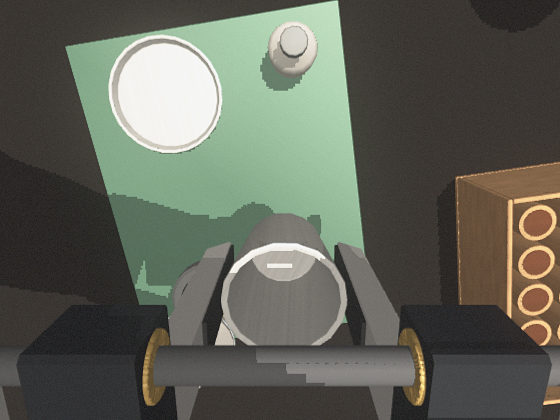

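step_arm(
  motion=[
    [[0.05,0,0.004,0,0,0],[0.05,0,0,0,0,0],[0.04,0,0,0,0,0],[0,0,0,0,0,0],[0,0,0,0,0,0]],
  ],
)

```text
time_s: 24.18
ee_pos: [0.5783, -0.1993, 0.042]
eef_rot: [1.184, 1.568, -0.386]
force: [1.4, -0.3, -0.6]
grip_width: 0.0511
```

step_arm(
  motion=[
    [[0.012,-0.001,-0.001,0,0,0],[0.008,0,0,0,0,0],[0.001,0,0,0,0,0],[0,0,0,0,0,0],[0,0,0,0,0,0]],
  ],
)

```text
time_s: 24.8
ee_pos: [0.5764, -0.1984, 0.0192]
eef_rot: [1.088, 1.571, -0.483]
force: [-1.3, 0.8, 3.8]
grip_width: 0.0512
```

step_arm(
  motion=[
    [[0,0,0,0,0,0],[0,0,0,0,0,0],[0,0,0,0,0,0],[0,0,0,0,0,0]],
  ],
  fingers=0.075,
)

```text
time_s: 25.3
ee_pos: [0.5764, -0.1983, 0.0189]
eef_rot: [-1.682, 1.571, 3.031]
force: [-0.4, 0.1, -0.1]
grip_width: 0.0749
```

step_arm(
  motion=[
    [[-0.03,0,0,0,0,0],[-0.05,0,0,0,0,0],[-0.05,0,0,0,0,0],[-0.04,0,0,0,0,0],[0,0,-0.05,0,0,0],[0,0,-0.04,0,0,0],[0,0,0,0,0,0],[0,0,0,0,0,0]],
  ],
)

```text
time_s: 26.3
ee_pos: [0.5764, -0.1088, 0.189]
eef_rot: [0.33, 1.571, -1.24]
force: [-0.3, -0.2, 0.2]
grip_width: 0.0752
```

```bash
python3 - <<'E'
from h import *
T=tool();print(T[:3,3].round(4),get_obs()["time_s"])
W=camera("wrist");cv2.imwrite("pics/w13.png",W["pixels"][:,:,::-1])
print(proj(W,(.577,-.1975,.062),T))
E
```

```text
[ 0.5764 -0.1088  0.189 ] 26.3
[284.27268127 294.59020356]
```

View pics/w13.png

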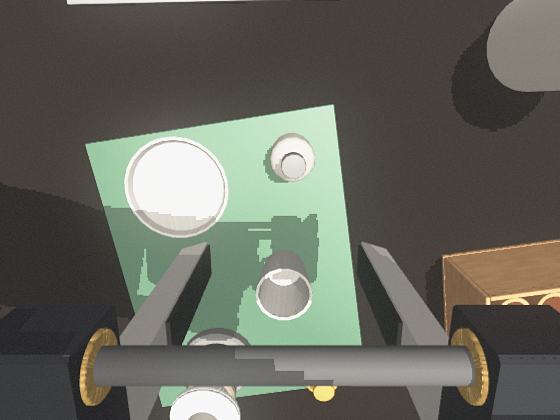

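Cup stands upright, rim at (284,292), predicted (284,295). Stack untouched. Next: the long tube at (0.563, 0.2125).

step_arm(
  motion=[
    [[0,-0.0015,-0.035,0,0,0],[0,-0.0015,-0.035,0,0,0],[0,-0.0015,-0.035,0,0,0],[0,-0.0015,-0.035,0,0,0],[0,-0.0015,-0.035,0,0,0],[0,-0.0015,-0.035,0,0,0],[0,-0.0015,-0.035,0,0,0],[0,-0.0015,-0.035,0,0,0],[0,-0.001,-0.035,0,0,0],[0,0,0,0,0,0],[0,0,0,0,0,0]],
  ],
  fingers=0.055,
)

```text
time_s: 27.72
ee_pos: [0.5635, 0.2055, 0.1887]
eef_rot: [-0.667, 1.57, -2.238]
force: [-0.5, -0.2, 0.9]
grip_width: 0.0549
```

```bash
python3 - <<'E'
from h import *
T=tool();print(T[:3,3].round(4),get_obs()["time_s"])
W=camera("wrist");cv2.imwrite("pics/w14.png",W["pixels"][:,:,::-1])
print(proj(W,(.563,.2125,.072),T))
E
```

```text
[0.5635 0.2055 0.1887] 27.725
[282.83616214 193.79825507]
```

View pics/w14.png

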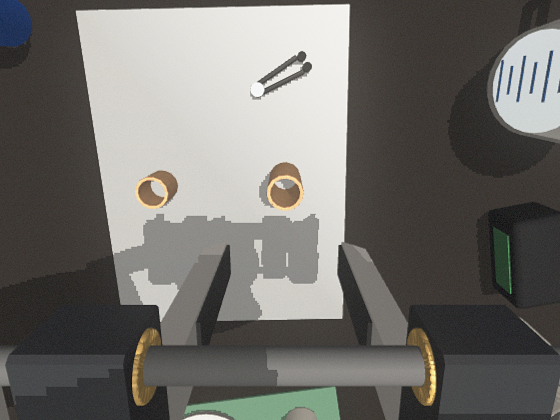

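step_arm(
  motion=[
    [[0.04,0.001,-0.008,0,0,0],[0.05,0,0,0,0,0],[0.01,0,0,0,0,0],[0,0,0,0,0,0],[0,0,0,0,0,0]],
  ],
)

```text
time_s: 28.4
ee_pos: [0.5652, 0.2146, 0.0911]
eef_rot: [1.869, 1.568, 0.298]
force: [0.1, 0.6, -0.1]
grip_width: 0.0549
```

step_arm(
  motion=[
    [[0.04,0,0.001,0,0,0],[0.026,0,0,0,0,0],[0,0,0,0,0,0],[0,0,0,0,0,0]],
  ],
)

```text
time_s: 28.9
ee_pos: [0.5652, 0.214, 0.025]
eef_rot: [1.866, 1.568, 0.296]
force: [-0.4, 0.5, -0.4]
grip_width: 0.0549
```

step_arm(
  motion=[
    [[0,0,0,0,0,0],[0,0,0,0,0,0],[0,0,0,0,0,0],[0,0,0,0,0,0],[0,0,0,0,0,0]],
  ],
  fingers=0.02,
  squeeze=8,
)

```text
time_s: 29.52
ee_pos: [0.5644, 0.2137, 0.0233]
eef_rot: [1.859, 1.57, 0.288]
force: [-0.8, -0.8, 6.1]
grip_width: 0.0287
```

step_arm(
  motion=[
    [[-0.03,0,0,0,0,0],[-0.05,0,0,0,0,0],[-0.06,0,0,0,0,0],[-0.04,0,0,0,0,0],[0,0,0,0,0,0],[0,0,0,0,0,0]],
  ],
)

```text
time_s: 30.28
ee_pos: [0.5638, 0.2135, 0.2016]
eef_rot: [-1.241, 1.569, -2.811]
force: [-0.6, 0.0, -0.2]
grip_width: 0.0287
```

```bash
python3 - <<'E'
from h import *
T=tool();print(T.round(4),get_obs()["time_s"])
W=camera("wrist");cv2.imwrite("pics/w15.png",W["pixels"][:,:,::-1])
E
```

```text
[[-1.700e-03  1.000e+00  4.000e-04  5.638e-01]
 [-6.000e-04  4.000e-04 -1.000e+00  2.135e-01]
 [-1.000e+00 -1.700e-03  6.000e-04  2.016e-01]
 [ 0.000e+00  0.000e+00  0.000e+00  1.000e+00]] 30.275
```

View pics/w15.png

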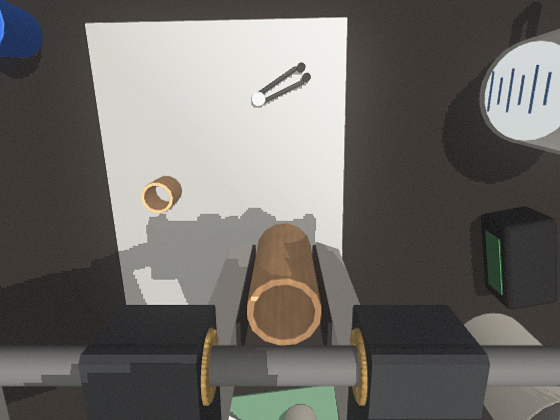

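step_arm(
  motion=[
    [[0,-0.007,0.038,0,0,0],[0,-0.007,0.038,0,0,0],[0,-0.007,0.038,0,0,0],[0,-0.007,0.038,0,0,0],[0,-0.007,0.038,0,0,0],[0,-0.007,0.038,0,0,0],[0,-0.007,0.039,0,0,0],[0,-0.007,0.039,0,0,0],[0,-0.007,0.039,0,0,0],[0,-0.006,0.039,0,0,0],[0,-0.006,0.039,0,0,0],[0,0,0,0,0,0]],
  ],
)

```text
time_s: 31.82
ee_pos: [0.4885, -0.211, 0.2014]
eef_rot: [-1.981, 1.568, 2.729]
force: [0.5, -0.1, -0.9]
grip_width: 0.0287
```

step_arm(
  motion=[
    [[0.05,0,0,0,0,0],[0.03,0,0,0,0,0],[0,0,0,0,0,0],[0,0,0,0,0,0]],
  ],
)

```text
time_s: 32.33
ee_pos: [0.4899, -0.2091, 0.124]
eef_rot: [1.217, 1.57, -0.353]
force: [0.2, 0.7, 0.1]
grip_width: 0.0289
```

```bash
python3 - <<'E'
from h import *
T=tool();print(T[:3,3].round(4),get_obs()["time_s"])
W=camera("wrist");cv2.imwrite("pics/w16.png",W["pixels"][:,:,::-1])
print(proj(W,(.4725,-.1105,.014),T))
E
```

```text
[ 0.4899 -0.2091  0.124 ] 32.325
[259.14082731  72.95639091]
```

View pics/w16.png

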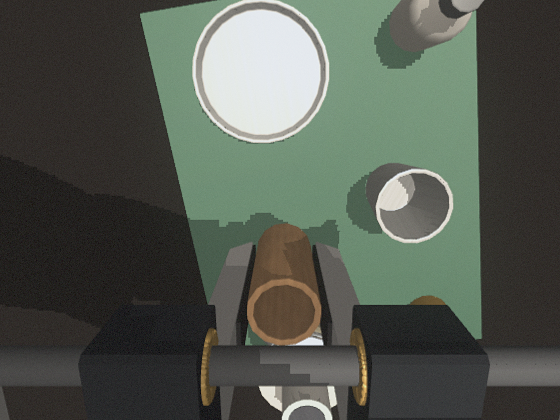

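step_arm(
  motion=[
    [[0.04,-0.001,0.001,0,0,0],[0.04,0,0,0,0,0],[0.012,0,0,0,0,0],[0,0,0,0,0,0],[0,0,0,0,0,0]],
  ],
)

```text
time_s: 33.0
ee_pos: [0.4893, -0.2108, 0.0327]
eef_rot: [1.085, 1.568, -0.485]
force: [1.2, -0.7, -0.4]
grip_width: 0.0287
```

step_arm(
  motion=[
    [[0.006,-0.0005,-0.0005,0,0,0],[0.003,0,0,0,0,0],[0,0,0,0,0,0],[0,0,0,0,0,0]],
  ],
)

```text
time_s: 33.5
ee_pos: [0.4881, -0.21, 0.0222]
eef_rot: [0.996, 1.57, -0.574]
force: [-0.7, -0.7, 3.7]
grip_width: 0.0288
```

step_arm(
  motion=[
    [[0,0,0,0,0,0],[0,0,0,0,0,0],[0,0,0,0,0,0],[0,0,0,0,0,0]],
  ],
  fingers=0.055,
)

```text
time_s: 34.0
ee_pos: [0.4879, -0.2098, 0.0219]
eef_rot: [-1.977, 1.571, 2.735]
force: [-0.1, 1.0, -0.3]
grip_width: 0.055
```

step_arm(
  motion=[
    [[-0.03,0,0,0,0,0],[-0.05,0,0,0,0,0],[-0.05,0,0,0,0,0],[-0.04,0,0,0,0,0],[0,0,-0.05,0,0,0],[0,0,-0.05,0,0,0],[0,0,0,0,0,0],[0,0,0,0,0,0]],
  ],
)

```text
time_s: 35.0
ee_pos: [0.4879, -0.1102, 0.192]
eef_rot: [0.575, 1.57, -0.995]
force: [-0.6, -0.6, 0.1]
grip_width: 0.0551
```

```bash
python3 - <<'E'
from h import *
T=tool();print(T[:3,3].round(4),get_obs()["time_s"])
W=camera("wrist");cv2.imwrite("pics/w17.png",W["pixels"][:,:,::-1])
print(proj(W,(.4885,-.210,.072),T))
E
```

```text
[ 0.4879 -0.1102  0.192 ] 35.0
[284.2037006  309.62714202]
```

View pics/w17.png

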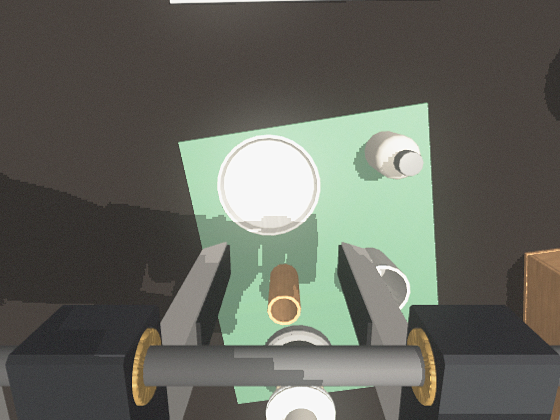

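step_arm(
  motion=[
    [[0,0.007,-0.04,0,0,0],[0,0.007,-0.04,0,0,0],[0,0.007,-0.04,0,0,0],[0,0.007,-0.04,0,0,0],[0,0.007,-0.04,0,0,0],[0,0.007,-0.04,0,0,0],[0,0.007,-0.04,0,0,0],[0,0.007,-0.04,0,0,0],[0,0.008,-0.04,0,0,0],[0,0.008,-0.03,0,0,0],[0,0,0,0,0,0],[0,0,0,0,0,0]],
  ],
)

```text
time_s: 36.55
ee_pos: [0.56, 0.2789, 0.1916]
eef_rot: [-0.911, 1.57, -2.482]
force: [0.6, -0.5, -0.1]
grip_width: 0.0551
```

```bash
python3 - <<'E'
from h import *
T=tool();print(T[:3,3].round(4),get_obs()["time_s"])
W=camera("wrist");cv2.imwrite("pics/w18.png",W["pixels"][:,:,::-1])
g=W["pixels"];
print(proj(W,(.561,.307,.016),T))
E
```

```text
[0.56   0.2789 0.1916] 36.55
[284.63247729 157.15892461]
```

View pics/w18.png

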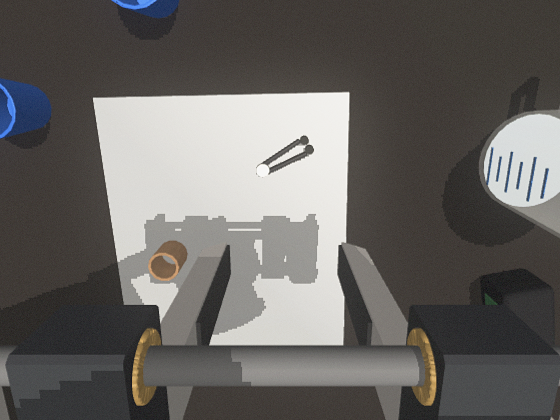

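Tube stands upright at (285,309) as predicted. Clip runs from (262,170) to (307,145): yaw about 29°, centre about (0.561, 0.307).

step_arm(
  motion=[
    [[0.03,0.001,-0.028,0,0,0],[0.03,0,0,10.1,0,0],[0.03,0,0,10.1,0,0],[0.03,0,0,10.2,0,0],[0,0,0,10.2,0,0],[0,0,0,10.2,0,0],[0,0,0,10.2,0,0],[0,0,0,0,0,0],[0,0,0,0,0,0]],
  ],
  fingers=0.045,
)

```text
time_s: 37.72
ee_pos: [0.5609, 0.3076, 0.0722]
eef_rot: [2.913, 1.571, 0.281]
force: [-1.0, 0.1, 0.2]
grip_width: 0.0451
```

```bash
python3 - <<'E'
from h import *
T=tool();print(T.round(4),get_obs()["time_s"])
D=camera("side");S=camera("scene")
cv2.imwrite("pics/d19.png",cv2.resize(D["pixels"][230:360,130:300],None,fx=4,fy=4)[:,:,::-1])
cv2.imwrite("pics/w19.png",camera("wrist")["pixels"][:,:,::-1])
print(T[:3,:3].T@np.array([.561-T[0,3],.307-T[1,3],0]))
E
```

```text
[[ 2.000e-04  4.881e-01 -8.728e-01  5.609e-01]
 [ 1.000e-04 -8.728e-01 -4.881e-01  3.076e-01]
 [-1.000e+00  1.000e-04 -2.000e-04  7.220e-02]
 [ 0.000e+00  0.000e+00  0.000e+00  1.000e+00]] 37.725
[-8.40520988e-09  5.57184880e-04  1.66079428e-04]
```

View pics/w19.png

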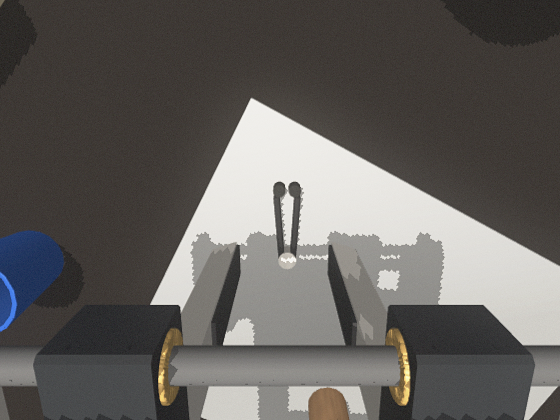

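View pics/d19.png

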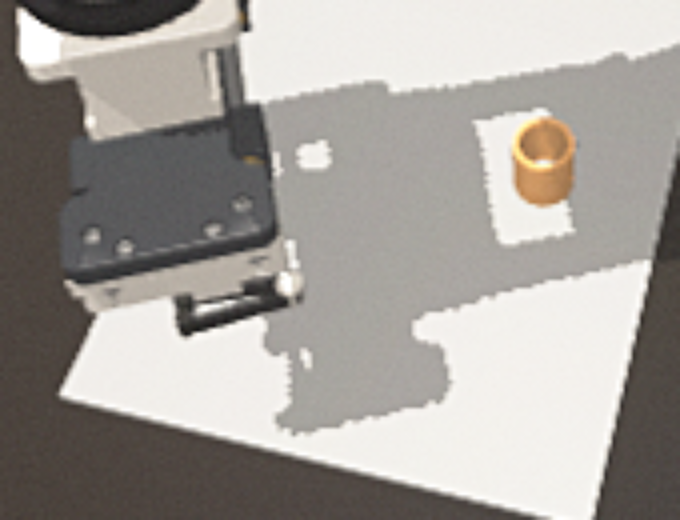

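```bash
python3 - <<'E'
from h import *
T=tool();W=camera("wrist")
for u,v in((287,266),(287,182)):
    p=hit(W,u,v,.012,T);print(p,(T[:3,:3].T@np.r_[p-T[:2,3],0]).round(4))
E
```

```text
[0.53466493 0.29180768] [-0.      0.0014  0.0306]
[0.586114   0.32052686] [ 0.      0.0014 -0.0283]
```

step_arm(
  motion=[
    [[0.04,0.001,0.001,0,0,0],[0.022,0,0,0,0,0],[0,0,0,0,0,0],[0,0,0,0,0,0],[0,0,0,0,0,0]],
  ],
)

```text
time_s: 38.55
ee_pos: [0.5608, 0.3071, 0.0113]
eef_rot: [3.09, 1.569, 0.456]
force: [0.3, 0.2, 0.2]
grip_width: 0.0451
```

step_arm(
  motion=[
    [[0.003,0,0,0,0,0],[0,0,0,0,0,0],[0,0,0,0,0,0]],
  ],
)

```text
time_s: 38.92
ee_pos: [0.5603, 0.3068, 0.007]
eef_rot: [-1.718, 1.571, 1.93]
force: [0.4, 0.5, 0.7]
grip_width: 0.0449
```

step_arm(
  motion=[
    [[0,0,0,0,0,0],[0,0,0,0,0,0],[0,0,0,0,0,0],[0,0,0,0,0,0],[0,0,0,0,0,0]],
  ],
  fingers=0.01,
  squeeze=12,
)

```text
time_s: 39.55
ee_pos: [0.5603, 0.3068, 0.0069]
eef_rot: [-0.076, 1.571, -2.711]
force: [-0.3, 0.4, -0.6]
grip_width: 0.0177
```

step_arm(
  motion=[
    [[-0.03,0,0,0,0,0],[-0.05,0,0,0,0,0],[-0.06,0,0,0,0,0],[0,0,0,0,0,0],[0,0,0,0,0,0]],
  ],
)

```text
time_s: 40.17
ee_pos: [0.56, 0.3067, 0.1463]
eef_rot: [-0.052, 1.57, -2.687]
force: [-1.0, -0.8, 0.2]
grip_width: 0.0181
```

```bash
python3 - <<'E'
from h import *
T=tool();print(T.round(4),get_obs()["time_s"])
W=camera("wrist");cv2.imwrite("pics/w20.png",W["pixels"][:,:,::-1])
E
```

```text
[[-7.000e-04  4.852e-01 -8.744e-01  5.600e-01]
 [-3.000e-04 -8.744e-01 -4.852e-01  3.067e-01]
 [-1.000e+00 -0.000e+00  8.000e-04  1.463e-01]
 [ 0.000e+00  0.000e+00  0.000e+00  1.000e+00]] 40.175
```

View pics/w20.png

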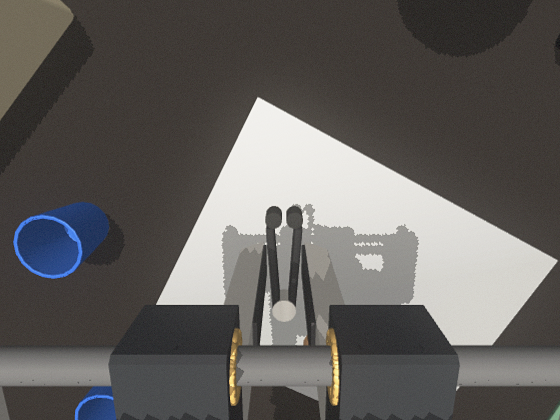

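Clip held level at (284,265). Over to the dish.

step_arm(
  motion=[
    [[0,0.032,0.028,0,0,0],[0,0.032,0.028,0,0,0],[0,0.032,0.028,0,0,0],[0,0.032,0.028,0,0,0],[0,0.032,0.028,0,0,0],[0,0.032,0.028,0,0,0],[0,0.032,0.028,0,0,0],[0,0.032,0.028,0,0,0],[0,0.032,0.028,0,0,0],[0,0.034,0.027,0,0,0],[0,0,0,0,0,0],[0,0,0,0,0,0]],
  ],
)

```text
time_s: 41.72
ee_pos: [0.4722, -0.1096, 0.1461]
eef_rot: [-0.906, 1.569, 2.741]
force: [-0.0, -0.5, 0.3]
grip_width: 0.0177
```

```bash
python3 - <<'E'
from h import *
T=tool();print(T.round(4),get_obs()["time_s"])
W=camera("wrist");cv2.imwrite("pics/w21.png",W["pixels"][:,:,::-1])
print(proj(W,(.4725,-.1105,.014),T),(T[:3,:3].T@np.array([.4728-T[0,3],-.1105-T[1,3],0])).round(4))
E
```

```text
[[-1.600e-03  4.850e-01 -8.745e-01  4.722e-01]
 [ 7.000e-04 -8.745e-01 -4.850e-01 -1.096e-01]
 [-1.000e+00 -1.300e-03  1.000e-03  1.461e-01]
 [ 0.000e+00  0.000e+00  0.000e+00  1.000e+00]] 41.725
[285.9768775  197.27297875] [-0.      0.001  -0.0001]
```

View pics/w21.png

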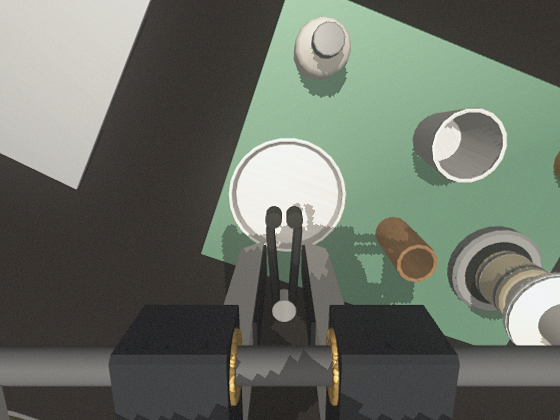

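step_arm(
  motion=[
    [[0.05,0.0015,0,0,0,0],[0.05,0,0,0,0,0],[0.01,0,0,0,0,0],[0,0,0,0,0,0],[0,0,0,0,0,0]],
  ],
)

```text
time_s: 42.4
ee_pos: [0.4743, -0.1115, 0.0387]
eef_rot: [2.334, 1.568, -0.301]
force: [-0.2, 0.6, -0.4]
grip_width: 0.0177
```

step_arm(
  motion=[
    [[0.015,0,0.001,0,0,0],[0.008,0,0,0,0,0],[0.003,0,0,0,0,0],[0,0,0,0,0,0],[0,0,0,0,0,0]],
  ],
)

```text
time_s: 43.02
ee_pos: [0.4725, -0.112, 0.0111]
eef_rot: [2.304, 1.571, -0.331]
force: [0.4, -0.5, -0.0]
grip_width: 0.018
```

step_arm(
  motion=[
    [[0.0012,0,0,0,0,0],[0,0,0,0,0,0],[0,0,0,0,0,0]],
  ],
)

```text
time_s: 43.4
ee_pos: [0.4726, -0.112, 0.0099]
eef_rot: [2.337, 1.57, -0.298]
force: [0.1, -0.0, 1.8]
grip_width: 0.0176
```

step_arm(
  motion=[
    [[0,0,0,0,0,0],[0,0,0,0,0,0],[0,0,0,0,0,0]],
  ],
  fingers=0.035,
)

```text
time_s: 43.78
ee_pos: [0.4723, -0.1119, 0.0097]
eef_rot: [-0.656, 1.571, 2.992]
force: [0.3, -0.8, 0.5]
grip_width: 0.0349
```

step_arm(
  motion=[
    [[-0.03,0,0,0,0,0],[-0.05,0,0,0,0,0],[-0.06,0,0,0,0,0],[-0.06,0,0,0,0,0],[0,-0.06,-0.03,0,0,0],[0,-0.06,-0.03,0,0,0],[0,-0.06,-0.02,0,0,0],[0,-0.06,0,0,0,0],[0,0,0,0,0,0],[0,0,0,0,0,0]],
  ],
)

```text
time_s: 45.02
ee_pos: [0.4266, 0.1267, 0.2098]
eef_rot: [2.224, 1.57, -0.411]
force: [-0.2, 0.5, -0.3]
grip_width: 0.035
```

```bash
python3 - <<'E'
from h import *
T=tool();print(T[:3,3].round(4),get_obs()["time_s"])
S=camera("scene");D=camera("side")
a=cv2.resize(S["pixels"][185:310,70:255],None,fx=4,fy=4,interpolation=2)
cv2.imwrite("pics/s22.png",a[:,:,::-1])
a=cv2.resize(D["pixels"][70:195,215:345],None,fx=4.5,fy=4.5,interpolation=2)
cv2.imwrite("pics/d22.png",a[:,:,::-1])
for n,p in dict(flow=(.5045,-.3097,.06),filt=(.5045,-.31,.122),tube=(.4885,-.21,.072),cup=(.577,-.1975,.062),clip=(.4725,-.111,.019),dock=(.504,-.3093,.018)).items():
    print(n,((proj(S,p)-[70,185])*4).round(),((proj(D,p)-[215,70])*4.5).round())
E
```

```text
[0.4266 0.1267 0.2098] 45.025
flow [138. 198.] [357. 145.]
filt [108.  98.] [363.  52.]
tube [334. 121.] [347. 227.]
cup [386. 235.] [190. 229.]
clip [523. 145.] [330. 416.]
dock [157. 260.] [353. 204.]
```

View pics/s22.png

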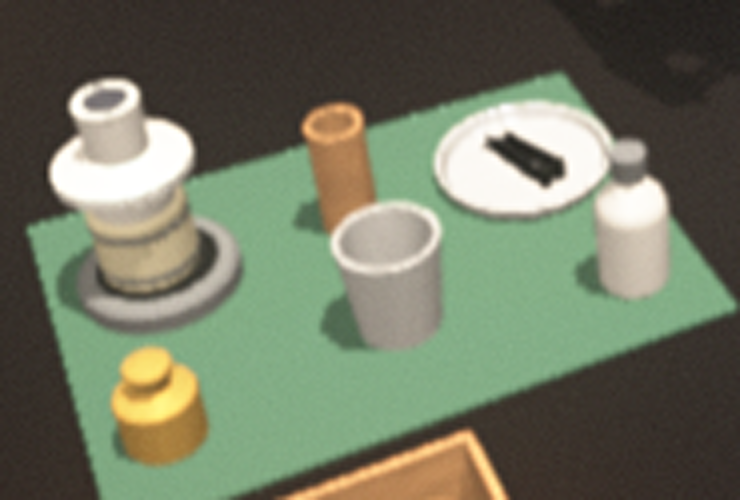

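View pics/d22.png

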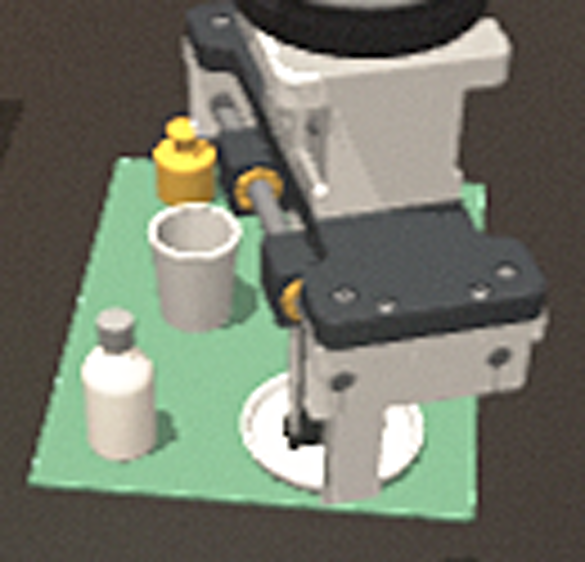

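step_arm(
  motion=[
    [[-0.02,-0.05,0,0,0,0],[-0.02,-0.05,0,0,0,0],[0,-0.05,0,0,0,0],[0,-0.05,0,0,0,0],[0,-0.05,0,0,0,0],[0,0,0,0,0,0],[0,0,0,0,0,0]],
  ],
)

```text
time_s: 46.0
ee_pos: [0.3059, 0.3447, 0.2496]
eef_rot: [0.699, 1.57, -1.937]
force: [0.3, -1.0, -0.1]
grip_width: 0.0347
```

```bash
python3 - <<'E'
from h import *
T=tool();print(T[:3,3].round(4),get_obs()["time_s"])
D=camera("side")
cv2.imwrite("pics/d23.png",D["pixels"][:,:,::-1])
a=cv2.resize(D["pixels"][70:195,215:345],None,fx=4.5,fy=4.5,interpolation=2)
cv2.imwrite("pics/d23c.png",a[:,:,::-1])
E
```

```text
[0.3059 0.3447 0.2496] 46.0
```

View pics/d23c.png

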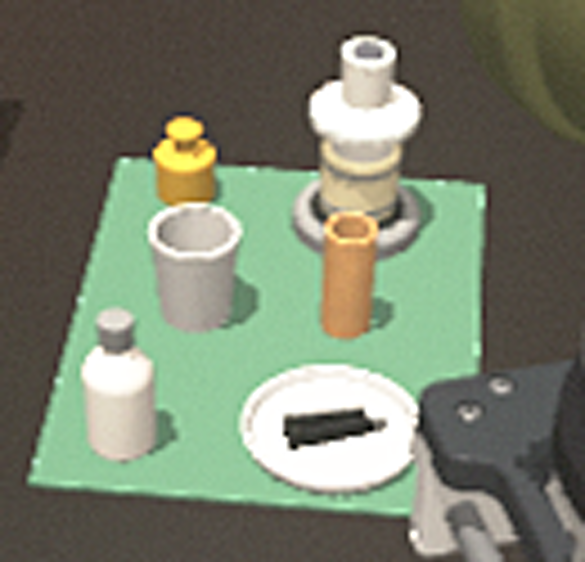

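View pics/d23.png

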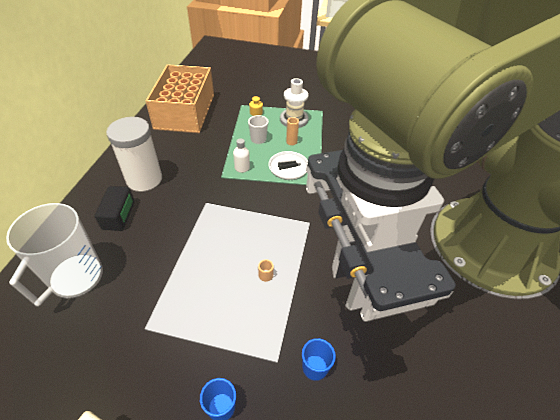

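The side view shows everything standing upright and the clip at (335,427) in the dish centred at (333,427). The short tube is still at (266,270) and the weight has not moved. Handing in.

```bash
python3 -c "
from station import ticket
print(ticket.hand_in())"
```

```text
the job is handed in; nothing more can be done
None
```

The kit is set out on the green mat as asked, and I handed the job in after about 46 s. The hand-in reported no verdict.

What the last pictures and measurements showed:

- **Flow head and filter:** The head stands on the dock and the filter stands on it. Both were seen about 1–2 mm from where they should be.
- **Tube:** It is upright, about 1 mm from the midpoint between dock and dish.
- **Cup:** It is upright on the mat, about 89 mm straight behind the tube and about 1 mm off the middle line.
- **Nose clip:** It lies flat, within about 2 mm of the dish centre.
- **Short tube and brass weight:** Both are at the same pixels as at the start, to about 1 px. The blue cups were left alone.
- **Gripper:** It is open and clear of everything.

No check failed. The only disagreement was 1–2 mm between camera views, which is about the calibration error.

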